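# Click the warming plate's dial up one setting and start it

### The job

Turn the knurled dial on the warming plate one click clockwise by rubbing it gently round with a fingertip, without straddling it to pinch it, so that it rests by itself in its middle setting; then press the start key right down once the dial has been let go, and release it. Leave the mug, tumbler, snack cup, acrylic box, jar and spoon standing where they are.

Things in the scene. Friction and masses are not known exactly. Their poses are not given: they have to be found in the camera images.
- warmer: Warming plate, a fixed brushed steel housing 260 (x) x 380 (y) x 55 mm high. Origin: centre of its underside on the worktop; -x is its front (robot side), y its left. Left part: black glass 225 x 205 mm, centred at y = 75 mm. Right part: dial, axis at (20, -115) mm, and small round start key at (-95, -115) mm. Three dark ticks 58 mm from the dial's axis: the middle one towards +x, others 0.6 rad either side.
- carrier: The stem that carries the dial: its origin is on the dial's axis, 51 mm above the worktop. The dial and stem yield downwards on a spring by up to 5 mm (4 N to start, 14 N at the bottom, then rigid).
- dial_top (a point): Centre of the dial's flat smooth top face, 82 mm above the worktop. The dial is an aluminium disc 90 mm across, 20 mm thick, with a knurled rim and a dark pointer line on top; its underside is 7 mm above the housing. z up; the axes turn with the dial.
- dial (a joint): Angle of the dial, rad, growing clockwise from above. Three sprung clicks: 0 (pointer at the left tick, the start), 0.6 (middle tick, wanted) and 1.2 (right tick). Let go, it snaps to the nearest; the ridges between lie near 0.3 and 0.9. Needs up to 0.1 N m: pressing on the top face 30 mm off the axis with 5 to 12 N and moving along the circle carries it round.
- key (a joint): Travel of the start key in m: 0 released, 0.006 fully down. It springs back; fully down takes 5 N.
- key_top (a point): Centre of the top of the round start key, 28 mm across, 77 mm above the worktop; its dark collar stands on the housing; it is pressed straight down.
- mug: White ceramic mug, 80 mm across, 90 mm high, handle at its +y side; stands on the warming plate's black glass. Origin at the centre of its underside. Leave it alone.
- tumbler: Short stainless tumbler, 72 mm across, 85 mm high; stands on the black glass. Origin at the centre of its underside. Leave it alone.
- snack_cup: Closed purple snack cup, 80 mm across its lid, 68 mm high; on the worktop beside the warming plate. Origin at the centre of its underside. Leave it alone.
- acrylic_box: Lidded clear acrylic box, 84 x 84 x 80 mm; on the worktop beside the warming plate. Origin at the centre of its underside. Leave it alone.
- jar: Closed glass jar with a steel lid, 68 mm across, 85 mm high; on the worktop beside the warming plate. Origin at the centre of its underside. Leave it alone.
- spoon: Spoon with a wooden handle, 160 mm long, lying on the worktop in front of the warming plate. Origin on its underside. Leave it alone.

How it is judged:
On the way, in this order (a step that is already met when the one before it is completed fails the run):
1. the dial has been let go and rests in its middle click (value of joint dial between 0.45 and 0.75 rad and velocity of joint dial between -0.1 and 0.1 rad/s and contact force between anything else and carrier below 0.3 N), for 0.3 s.
2. the start key is pressed down (at least 4.5 of 6 mm) with the dial in its middle click and not touched (value of joint dial between 0.45 and 0.75 rad and contact force between anything else and carrier below 0.3 N and value of joint key above 0.0045 m), for 0.05 s.
At the end, for the whole second after the job is handed in: The dial rests untouched in its middle click (0.6 rad, within 0.15 rad), the start key was pressed at least 4.5 mm down after that and has sprung back to within 1.5 mm (all of step 1 and value of joint key below 0.0015 m).
It fails at once if the start key is pressed before the dial is in its middle click (value of joint key above 0.003 m and not (value of joint dial between 0.45 and 0.75 rad)).
It fails at once if the dial is pressed with more than 50 N (contact force between anything else and carrier above 50 N).
It fails at once if the gripper straddles the dial to pinch it (the grasp point goes below its top face within its rim) (horizontal distance between the grasp point and dial_top below 0.035 m and z of the grasp point in the frame of dial_top below -0.002 m).
It fails at once if one of the mug, tumbler, snack cup, acrylic box, jar or spoon is lifted or shifted by more than 20 mm (distance of any of mug, tumbler, snack_cup, acrylic_box, jar, spoon from where it was at the start of the episode above 0.02 m).
It also fails if it takes over 45 s, if anything falls off the work surface, if the arm or the gripper's body presses on something with over 40 N, if the wrist force passes 120 N, or if a joint passes its speed limit or range.

### The arm

A 6-joint arm with a two-finger parallel gripper is mounted at the origin on the work surface. World frame = base frame: x ahead of the robot, y to its left, z up, the work surface at z = 0. Lengths are in m, angles in rad, forces in N, time in s.
With the tool pointing down it reaches from about 0.25 to 0.775 m from the base axis. Payload 4 kg.
Tool frame: the origin (TCP) lies at the very end of the fingers, on their centre line; the grasp point (between the pads) lies 19 mm behind it; z points along the fingers, y is the direction in which the jaws open and shut (so a half turn about z gives the same grasp; the last joint's range is limited). The gripper opens to 94 mm and grips with 3 to 60 N. Pads are 16 mm wide; open, the fingers measure 119 mm over their backs; the gripper's body (75 mm by 177 mm) begins 78 mm behind the grasp point.
Start: joints at [-1.296, 0.087, 1.371, -0, 1.684, -0.103], TCP at [0.203, -0.511, 0.206] pointing down, gripper open.
Joint ranges: [-3.1, 3.1], [-0.76, 2.03], [0.27, 2.55], [-1.08, 4.22], [0.17, 2.65], [-2.57, 2.57]. Speed limits (rad/s): [2.79, 2.79, 3.14, 3.14, 3.14, 3.14].

### API

Orientations are given as [roll, pitch, yaw] about the fixed x, y, z axes, in that order (R = Rz(yaw) Ry(pitch) Rx(roll)).
In Python, from bench import robot, cams, models gives the robot as it stands.
- The arm moves only by the tool step_arm, never from a script. Its argument "series" is a list of rows, each a list of 5 numbers: the gripper command: -1 is shut, 1 is fully open, values between are in proportion, then the shift along the tool's x, y, z in mm, then the turn about the tool's z in degrees. A call has 1 to 20 rows; each row is the pose to reach, as a shift and turn from the pose commanded when the call began, along the tool's axes at that moment; what a row does not reach only later rows make up. A row lasts 1/8 s, in which the tool goes at most 62.5 mm and 10.7 degrees, less where a joint would pass 70% of its speed; a pose out of reach is approached as far as the arm can. A call with a gripper value outside its range is refused whole. The fingers move at their own pace and stop on an object; the grip force is fixed at half the most. Time passes only in rows, so rows that repeat a pose let the fingers close. It gives the time, the measured TCP pose, the force and the opening at its end, in the units of the state.
- robot.get_obs(): the state, without advancing time (a new reading comes with each control period).
- cams.snapshot(name): name is "scene" or "top" or "wrist"; returns a dict with "pixels" (400x640x3 uint8, red, green, blue), "fov_y" (degrees; the focal length in pixels is half the picture's height over the tangent of half this angle, whatever the lens; pixels are square), "cx", "cy" (the principal point, pixels), "k1" (the pictures are not rectified: a ray, as slopes to the right and down, at radius r is drawn at 1 + k1 r^2 times it, then the intrinsics apply), "R" (3x3) and "t" (3): a world point X has camera coordinates R X + t. Camera axes: x right, y down, z forward; pixel columns grow to the right and rows downward; lengths in m; the calibration is good to about 2 mm. A picture is of the moment at which its call begins. There is no depth.
- robot.close_job(): hands the job in, once; it reports no verdict.
Trained networks look in a picture, given as the dict that the camera call returned (one of the last four; its "shot" number tells which), for a name from the list of things; names that differ only in an ending like _2 or _b are one class to them, and where a whole thing is asked for, a point or a joint stands for the part that bears it (a point fixed in the world has none). Each returns a list of dicts, best first, with "p" (0 to 1); they miss things now and then, are a little off and sometimes report something else, mostly with a low value. They report only what shows in the picture. A call takes as long as a camera call.
- models.find_in(picture, label): "position" ([x, y, z] in m, in world coordinates, good to about 4 mm: the middle of the surface that is visible of it).
- models.pinpoint(picture, label): "position" ([x, y, z] in m, in world coordinates, good to about 4 mm: a listed point, or the origin of a listed thing).
The state is a dict: "time": time; "joint_positions": joint angles; "qvel": joint speeds; "joint_torque": joint torques, N m; "tool_pos": TCP position; "ee_rot": TCP orientation; "wrist_force": force on the tool from outside, world axes, zero at the start; "wrist_torque": the same for the moment, N m; "width": finger opening in m.
Only numpy, scipy, OpenCV 4.12 (cv2) and the standard library are available. Lean on these libraries where they do the work, as an engineer would, in place of code of your own. Each camera call takes 0.05 s, during which the arm holds its last target. There are 200 camera calls.

## Working session

There is one attempt and no reset: what is moved stays moved. The work goes in short steps, Python scripts to look and compute and a tool call to move; the robot and the scene stay as the last step left them, time stands still between calls to the robot, and variables do not carry over. Pictures are saved under pics/ and viewed, about 8 in all and at most 12, crops included, and the job is handed in when it is done.

Besides the shell and the picture viewer there is one more tool, called after ">>>" as name([rows], argument=value, ...), one row to a line, values as JSON. step_arm: Moves the arm, as the interface text tells. Its arguments: {"type":"object","properties":{"series":{"type":"array","items":{"type":"array","items":{"type":"number"}}}},"required":["series"]}

```bash
mkdir -p pics
cat > h.py <<'E'
import numpy as np, cv2
from bench import robot, cams, models
def save(p,n): cv2.imwrite('pics/'+n,cv2.cvtColor(p['pixels'],cv2.COLOR_RGB2BGR))
def proj(p,X):
    c=np.array(p['R'])@np.array(X)+np.array(p['t']); s=c[:2]/c[2]; f=200/np.tan(np.radians(p['fov_y']/2))
    s=s*(1+p['k1']*(s@s)); return s*f+[p['cx'],p['cy']]
def ray(p,uv,z):
    f=200/np.tan(np.radians(p['fov_y']/2)); d=(np.array(uv,float)-[p['cx'],p['cy']])/f; s=d.copy()
    for _ in range(30): s=d/(1+p['k1']*(s@s))
    R=np.array(p['R']); o=-R.T@np.array(p['t']); v=R.T@np.array([s[0],s[1],1]); return o+v*(z-o[2])/v[2]
E
python3 - <<'E'
from h import *
for n in ['top','scene']:
    p=cams.snapshot(n); save(p,n+'1.png')
    for l in ['warmer','dial_top','key_top','carrier','mug','tumbler','snack_cup','acrylic_box','jar','spoon']:
        r=models.pinpoint(p,l); print(n,l,[(np.round(d['position'],3).tolist(),round(d['p'],2)) for d in r[:2]])
o=robot.get_obs(); print(o['time'],o['tool_pos'],o['ee_rot'],o['width'])
E
```

```text
top warmer [([0.606, -0.064, 0.001], 0.9)]
top dial_top []
top key_top []
top carrier [([0.659, -0.164, 0.049], 0.79)]
top mug [([0.512, 0.03, 0.055], 0.83)]
top tumbler [([0.644, 0.016, 0.058], 0.71), ([0.604, -0.064, -0.001], 0.68)]
top snack_cup [([0.683, -0.338, -0.0], 0.8)]
top acrylic_box [([0.583, 0.225, 0.004], 0.66)]
top jar [([0.445, 0.17, 0.005], 0.59)]
top spoon [([0.388, -0.098, -0.003], 0.88)]
scene warmer [([0.603, -0.062, -0.001], 0.61)]
scene dial_top [([0.655, -0.165, 0.082], 0.59)]
scene key_top [([0.551, -0.203, 0.077], 0.56)]
scene carrier [([0.66, -0.165, 0.05], 0.61)]
scene mug [([0.511, 0.03, 0.056], 0.89)]
scene tumbler [([0.65, 0.01, 0.057], 0.95)]
scene snack_cup [([0.684, -0.334, -0.002], 0.57)]
scene acrylic_box [([0.579, 0.224, -0.0], 0.67), ([0.657, -0.168, 0.05], 0.16)]
scene jar [([0.445, 0.17, -0.003], 0.92), ([0.385, -0.096, -0.002], 0.19)]
scene spoon [([0.384, -0.098, -0.003], 0.62)]
1.1 [ 0.20287386 -0.51123067  0.20552726] [3.14147801e+00 2.34940181e-05 3.77787693e-01] 0.09404123340851162
```

View pics/top1.png

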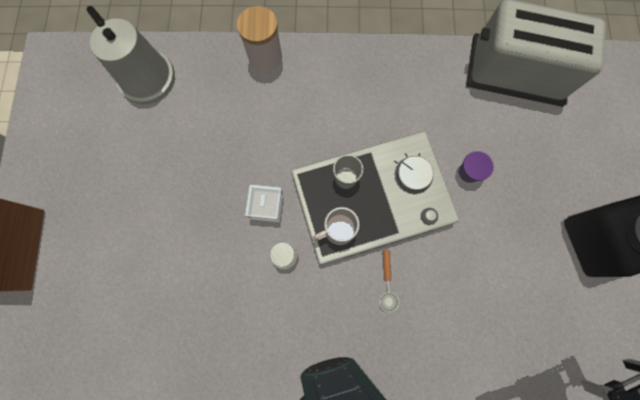

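View pics/scene1.png

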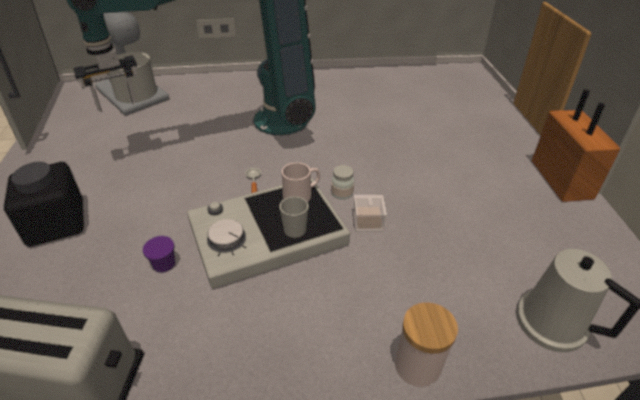

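The top view shows the dial at about (415,173), its pointer running up-left to the left tick, the key at (430,215), and the cup at (477,166). The scene view agrees. Next I'll refine the dial and key positions.

Run:
```python
from h import *
p=cams.snapshot('top')
g=cv2.cvtColor(p['pixels'],cv2.COLOR_RGB2GRAY)
C=[ray(p,u,.055)[:2] for u in [(426,133),(457,218),(322,262),(293,172)]]
print('corners',np.round(C,3).tolist(),'mean',np.mean(C,0))
m=(g>215).astype('uint8'); m[:, :390]=0; m[:,440:]=0; m[:150]=0; m[200:]=0
n,l,s,c=cv2.connectedComponentsWithStats(m); i=1+s[1:,4].argmax(); print('dial px',s[i],c[i],ray(p,c[i],.082))
print('key',ray(p,(430,214),.077))
for X in ([.655,-.165,.082],[.551,-.203,.077]): print(proj(p,X))
yaw=np.arctan2(C[0][1]-C[1][1],C[0][0]-C[1][0]); y2=np.arctan2(C[3][1]-C[0][1],C[3][0]-C[0][0])-np.pi/2; print(yaw,y2)
w=np.mean(C,0); y=(yaw+y2)/2; R=np.array([[np.cos(y),-np.sin(y)],[np.sin(y),np.cos(y)]])
print('dial,key from housing',w+R@[.02,-.115],w+R@[-.095,-.115])
cv2.imwrite('pics/crop.png',cv2.resize(cv2.cvtColor(p['pixels'][120:240,380:500],cv2.COLOR_RGB2BGR),None,fx=5,fy=5,interpolation=cv2.INTER_CUBIC))
```

```text
corners [[0.775, -0.204], [0.544, -0.275], [0.427, 0.071], [0.66, 0.151]] mean [ 0.60177648 -0.06428471]
dial px [400 158  28  30 539] [413.38033395 172.6270872 ] [ 0.65589068 -0.15943753  0.082     ]
key [ 0.54996025 -0.19910702  0.077     ]
[415.5579246  172.99812184]
[431.52143064 213.61591223]
0.29777341000097923 0.3129759490749684
dial,key from housing [ 0.65542598 -0.16795115] [ 0.54574653 -0.20252597]
```

View pics/crop.png

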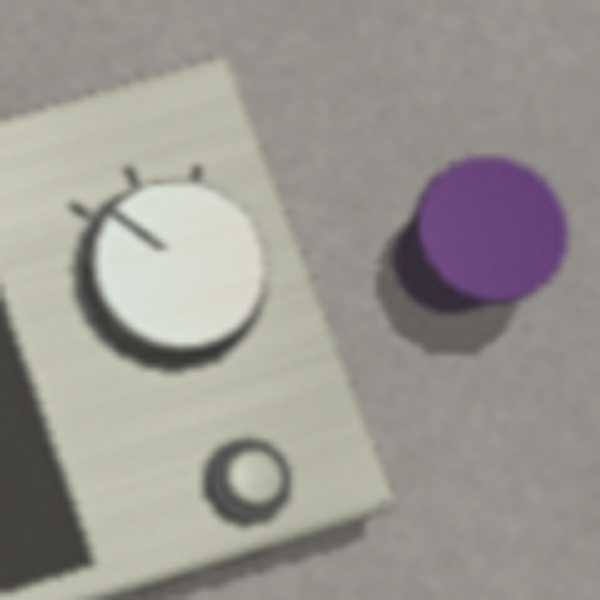

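The dial centre is about (0.656,-0.166), the key about (0.548,-0.202) and the yaw about 0.32; the estimates agree within a few mm. I'll move above the start point (0.630,-0.181) with the gripper shut.

>>> step_arm([
  [-1,50,-14,0,0],
  [-1,100,-29,0,0],
  [-1,150,-43,0,0],
  [-1,200,-58,0,0],
  [-1,250,-72,0,0],
  [-1,300,-86,0,0],
  [-1,350,-101,0,0],
  [-1,400,-115,0,0],
  [-1,450,-129,20,0],
  [-1,490,-141,40,0],
  [-1,519,-149,70,0],
  [-1,519,-149,95,0],
  [-1,519,-149,105,0],
  [-1,519,-149,105,0],
  [-1,519,-149,105,0],
])

```text
time: 3.02
tool_pos: [0.6309, -0.182, 0.1023]
ee_rot: [3.14, -0.002, 0.377]
wrist_force: [-1.0, 0.4, 0.3]
width: 0.0005
```

Run:
```python
from h import *
o=robot.get_obs(); print(o['time'],o['tool_pos'],o['ee_rot'],o['wrist_force'],o['width'])
p=cams.snapshot('wrist'); save(p,'w1.png')
for l in ['dial_top','key_top']: print(l,[(np.round(d['position'],3).tolist(),round(d['p'],2)) for d in models.pinpoint(p,l)[:2]])
print('proj dial,key',proj(p,[.656,-.166,.082]),proj(p,[.548,-.202,.077]))
```

```text
3.025 [ 0.63090056 -0.18204092  0.10225015] [ 3.13960528e+00 -2.05038419e-03  3.77078186e-01] [-0.98471468  0.39776473  0.28014985] 0.0005220975200219666
dial_top [([0.658, -0.165, 0.084], 0.6)]
key_top []
proj dial,key [315.23462693 179.75577052] [308.81711217 312.55972397]
```

View pics/w1.png

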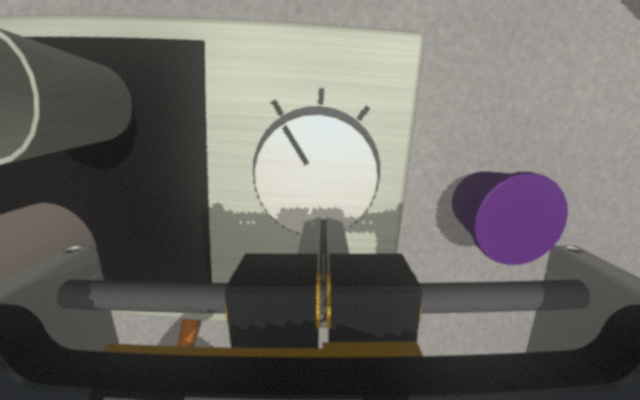

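The wrist view shows the dial centred at (316,173), the pointer on the left tick, and the fingertip over the near part of the dial's face. Now I'll lower it gently.

>>> step_arm([
  [-1,0,0,10,0],
  [-1,0,0,16,0],
  [-1,0,0,18,0],
  [-1,0,0,19,0],
  [-1,0,0,20,0],
  [-1,0,0,20,0],
  [-1,0,0,20,0],
])

```text
time: 4.05
tool_pos: [0.6302, -0.1817, 0.0814]
ee_rot: [3.141, 0.0, 0.378]
wrist_force: [-3.4, -0.4, 4.7]
width: 0.0007
```

>>> step_arm([
  [-1,0,0,1,0],
  [-1,0,0,2,0],
  [-1,0,0,2,0],
  [-1,0,-3,2,0],
  [-1,0,-6,2,0],
  [-1,0,-8.5,2,0],
  [-1,0.5,-11.5,2,0],
  [-1,1,-14,2,0],
  [-1,2,-17,2,0],
  [-1,3,-19,2,0],
  [-1,3,-19,2,0],
])

```text
time: 5.42
tool_pos: [0.6279, -0.1621, 0.0806]
ee_rot: [3.14, -0.005, 0.378]
wrist_force: [0.3, 0.3, 6.7]
width: 0.0003
```

Run:
```python
from h import *
p=cams.snapshot('wrist'); save(p,'w2.png')
```

```text
(no output)
```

View pics/w2.png

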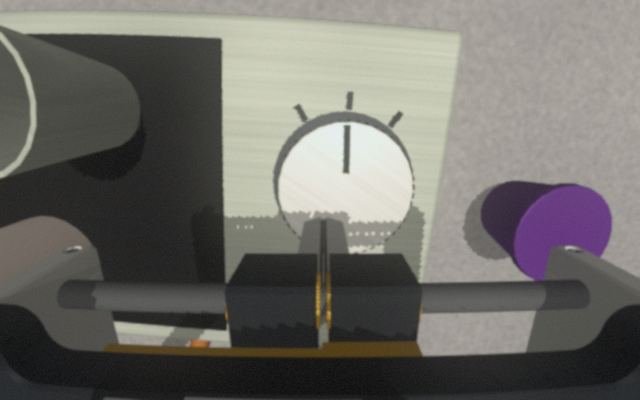

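The pointer at (347,150) now lines up with the middle tick at (350,100). I'll lift straight up, wait, then move over the key.

>>> step_arm([
  [-1,0,0,-10,0],
  [-1,0,0,-30,0],
  [-1,0,0,-40,0],
  [-1,0,0,-40,0],
  [-1,0,0,-40,0],
  [-1,0,0,-40,0],
  [-1,0,0,-40,0],
  [-1,-30,3,-40,0],
  [-1,-60,5,-40,0],
  [-1,-88,8,-40,0],
  [-1,-88,8,-30,0],
  [-1,-88,8,-25,0],
  [-1,-88,8,-25,0],
  [-1,-88,8,-25,0],
])

```text
time: 7.22
tool_pos: [0.5479, -0.202, 0.1033]
ee_rot: [-3.142, -0.0, 0.379]
wrist_force: [-0.7, -0.2, 0.5]
width: 0.0002
```

Run:
```python
from h import *
o=robot.get_obs(); print(o['time'],o['tool_pos'],o['wrist_force'])
p=cams.snapshot('wrist'); q=cams.snapshot('top'); q2=cams.snapshot('scene')
for r in (p,q,q2):
  for l in ['dial_top','key_top']: print(l,[(np.round(d['position'],3).tolist(),round(d['p'],2)) for d in models.pinpoint(r,l)[:2]])
print(proj(p,[.549,-.202,.077]),proj(p,[.658,-.165,.082]))
a=p['pixels']; b=cv2.resize(q2['pixels'][180:280,130:290],None,fx=4,fy=4,interpolation=cv2.INTER_CUBIC)
im=cv2.resize(np.vstack([a[:, :],b]),None,fx=.75,fy=.75)
cv2.imwrite('pics/w3.png',cv2.cvtColor(im,cv2.COLOR_RGB2BGR))
```

```text
7.225 [ 0.54786721 -0.20201558  0.10331   ] [-0.72475743 -0.24621183  0.45117749]
dial_top [([0.658, -0.168, 0.084], 0.62)]
key_top [([0.548, -0.2, 0.076], 0.63)]
dial_top [([0.657, -0.163, 0.085], 0.61)]
key_top [([0.582, 0.226, 0.002], 0.31)]
dial_top [([0.658, -0.166, 0.082], 0.75), ([0.685, -0.334, -0.001], 0.59)]
key_top [([0.548, -0.203, 0.076], 0.49)]
[323.82541746 214.65091931] [333.05214293  48.49986043]
```

View pics/w3.png

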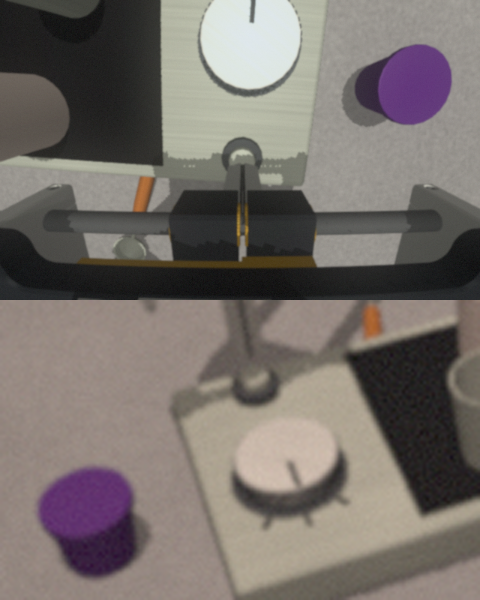

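The dial sits at its middle tick after release, and the fingertip is over the key. Now I'll press it.

>>> step_arm([
  [-1,0,0,15,0],
  [-1,0,0,23,0],
  [-1,0,0,27,0],
  [-1,0,0,30,0],
  [-1,0,0,32,0],
  [-1,0,0,33,0],
  [-1,0,0,33,0],
  [-1,0,0,33,0],
])

```text
time: 8.68
tool_pos: [0.5471, -0.2023, 0.0713]
ee_rot: [3.142, 0.0, 0.378]
wrist_force: [-3.9, 2.1, 5.7]
width: 0.0006
```

>>> step_arm([
  [-1,0,0,1,0],
  [-1,0,0,2,0],
  [-1,0,0,2,0],
  [-1,0,0,2,0],
])

```text
time: 9.18
tool_pos: [0.5472, -0.2024, 0.0712]
ee_rot: [3.141, -0.0, 0.378]
wrist_force: [-6.0, 2.7, 11.3]
width: 0.0006
```

The height stays at 0.071 m while the force rises to 11 N, so the key is at its stop. I'll release it.

>>> step_arm([
  [-1,0,0,-10,0],
  [-1,0,0,-30,0],
  [-1,0,0,-60,0],
  [-1,-40,0,-100,0],
  [-1,-90,0,-120,0],
  [-1,-130,0,-120,0],
  [-1,-130,0,-120,0],
  [-1,-130,0,-120,0],
])

```text
time: 10.18
tool_pos: [0.4272, -0.2505, 0.1883]
ee_rot: [3.141, -0.001, 0.378]
wrist_force: [0.1, -0.8, 0.3]
width: 0.0004
```

Run:
```python
from h import *
p=cams.snapshot('wrist'); q=cams.snapshot('top')
for l in ['mug','tumbler','snack_cup','acrylic_box','jar','spoon']: print(l,[(np.round(d['position'],3).tolist(),round(d['p'],2)) for d in models.pinpoint(q,l)[:1]])
b=cv2.resize(q['pixels'][120:270,240:500],None,fx=640/260,fy=640/260,interpolation=cv2.INTER_CUBIC)
im=cv2.resize(np.vstack([p['pixels'],b]),None,fx=.75,fy=.75)
cv2.imwrite('pics/w4.png',cv2.cvtColor(im,cv2.COLOR_RGB2BGR))
```

```text
mug [([0.51, 0.028, 0.055], 0.65)]
tumbler [([0.644, 0.018, 0.056], 0.63)]
snack_cup [([0.68, -0.334, 0.003], 0.67)]
acrylic_box [([0.582, 0.226, 0.002], 0.61)]
jar [([0.444, 0.17, 0.003], 0.73)]
spoon [([0.388, -0.101, 0.0], 0.65)]
```

View pics/w4.png

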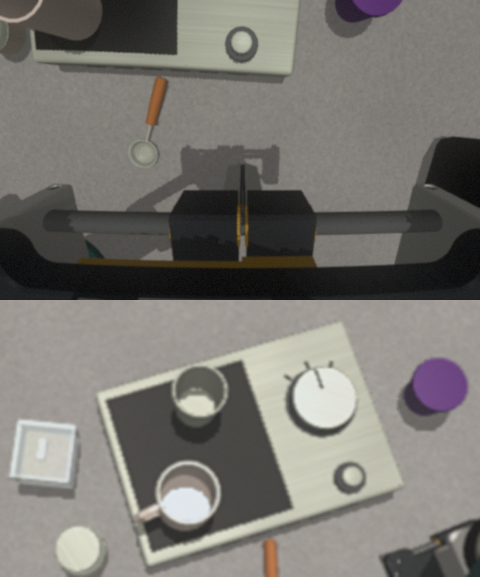

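The dial is at the middle tick, the key is standing proud and nothing else has moved. I'll hand the job in.

```bash
python3 -c "
from bench import robot
print(robot.close_job())"
```

```text
the job is handed in; nothing more can be done
None
```

I turned the dial one click clockwise to its middle setting, pressed and released the start key, and handed the job in at about 10 s. The hand-in reports no verdict.

- **Dial:** I rubbed the top face with the shut fingertips at about 7 N, roughly 32 mm off the axis. After I lifted off, the pictures show the pointer at the middle tick, both before and after the key press.
- **Start key:** I pressed straight down until the tip stopped at 71 mm, which is the full 6 mm of travel. The force rose to 11 N with no further movement, so it was at its stop. After release it looks raised in the pictures, but I could not measure its exact height.
- **Other items:** the networks place the mug, tumbler, snack cup, acrylic box, jar and spoon within about 6 mm of where they started, which is about their measurement error.

The one disagreement was in the position estimates, which differed by a few millimetres. One network result for the key in the top view was plainly wrong: it pointed at the acrylic box, so I ignored it. No check failed.

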